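# Hand-test the proximity sensors

### The job

Test two of the three upright proximity sensors on the bench without touching any sensor: hold the fingertips about 3 cm above the centre of the face of the wide round one for two full seconds, then the same above the square one, and keep the fingers away from above the third, slender one so that it is not triggered. Then press the push-button on the grey test box fully down to log the test, let it come up again and draw clear. Pick nothing up and leave the sensors and everything else on the bench where they are.

Things in the scene. Friction and masses are not known exactly. Their poses are not given: they have to be found in the camera images.
- wide: Loose stand, 0.3 to 0.65 kg: 64 x 64 x 12 mm aluminium foot, thin steel post, grey plastic sensor head facing straight up. Head: wide disc, diameter 72 mm, with a round black window; 80 mm tall overall. Origin: centre of the underside; z up.
- wide_face (a point): Centre of the wide round sensor's upward face, 80 mm above the bench; z points up out of the face.
- square: Loose stand, 0.3 to 0.65 kg: 64 x 64 x 12 mm aluminium foot, thin steel post, grey plastic sensor head facing straight up. Head: square block 46 x 46 mm with a square black window; 70 mm tall overall. Origin: centre of the underside; z up.
- square_face (a point): Centre of the square sensor's upward face, 70 mm above the bench; z points up out of the face.
- slender: Loose stand, 0.3 to 0.65 kg: 64 x 64 x 12 mm aluminium foot, thin steel post, grey plastic sensor head facing straight up. Head: slender upright barrel, diameter 18 mm, with two steel nuts about 30 mm wide; 93 mm tall overall. Not to be triggered. Origin: centre of the underside; z up.
- slender_face (a point): Centre of the slender sensor's upward face, 93 mm above the bench; z points up.
- testbox: Fixed grey metal box, 100 mm (its x) x 160 mm (its y) x 45 mm tall. On its top are a round white push-button in a black collar (on its +y half, offset -5 mm in x and 45 mm in y) and, on its -y half, a black bar-shaped rotary knob (44 x 12 mm, 20 mm tall over the box). Origin: centre of the underside.
- button_top (a point): Centre of the top of the push-button's white cap (diameter 30 mm); moves with the cap. It is pressed straight down.
- button (a joint): Travel of the push-button: 0 up (sprung), 0.006 m fully down, which takes about 5 N; it springs back when let go.
- spool: Bystander: loose orange plastic spool wound with copper, diameter 46 mm, 34 mm tall. Origin: centre of the underside.
- fitting: Bystander: loose brass hose fitting standing upright, diameter 36 mm, 44 mm tall. Origin: centre of the underside.
- beaker: Bystander: loose glass beaker, diameter 70 mm, 90 mm tall. Origin: centre of the underside.
- vial: Bystander: loose amber glass jar, diameter 44 mm, 85 mm tall. Origin: centre of the underside.
- screwdriver: Bystander: loose screwdriver lying on the bench, 180 mm long along its x.
- module: Bystander: loose metal electronic module, about 103 x 70 x 42 mm. Origin: on its underside.
- iron: Bystander: loose cold soldering iron lying on the bench along its x, 225 mm long, 36 mm tall at most. Origin: on its underside.
There are look-alikes about, which are no part of the job. What is shaped like the square but green is not meant.

How it is judged:
By the outcome, as a careful person would: the job done as asked, in the order asked, and still so for the second after the job is handed in, with the robot touching nothing.
It also fails if it takes over 48 s, if anything falls off the work surface, if the arm or the gripper's body presses on something with over 40 N, if the wrist force passes 120 N, or if a joint passes its speed limit or range.

### The arm

A 6-joint arm with a two-finger parallel gripper is mounted at the origin on the work surface. World frame = base frame: x ahead of the robot, y to its left, z up, the work surface at z = 0. Lengths are in m, angles in rad, forces in N, time in s.
With the tool pointing down it reaches from about 0.225 to 0.725 m from the base axis. Payload 3.1 kg.
Tool frame: the origin (TCP) lies between the finger pads; the fingertips stand 11 mm ahead of it and the grasp point (between the pads) lies 8 mm behind it; z points along the fingers, y is the direction in which the jaws open and shut (so a half turn about z gives the same grasp; the last joint's range is limited). The gripper opens to 85 mm and grips with 20 to 120 N. Pads are 22 mm wide; open, the fingers measure 114 mm over their backs; the gripper's body (76 mm by 85 mm) begins 54 mm behind the grasp point. The pads swing forward as they close: fully open they stand 13 mm farther back than shut.
Start: joints at [-1.304, 0.048, 0.099, 1.622, 0, 1.443], TCP at [0.202, -0.485, 0.242] pointing down, gripper open.
Joint ranges: [-2.91, 2.91], [-0.99, 1.94], [-1.21, 1.42], [-2.12, 2.29], [-1.49, 1.47], [-3.14, 3.14]. Speed limits (rad/s): [2.79, 2.79, 3.14, 3.14, 3.14, 3.14].

### API

Orientations are given as a unit quaternion [w, x, y, z].
In Python, from cell import ctrl gives the robot as it stands.
- The arm moves only by the shell command python3 -m creep 'ROWS' [FORCE]. ROWS is JSON, a list of rows, each a list of 3 entries, a list of its own where there are three numbers: the opening in per cent of the stroke, from 0 (shut) to 100 (fully open), then the shift along the tool's x, y, z in cm, then the turn, a rotation vector about the tool's x, y, z in degrees. In form: [[hand, [tx, ty, tz], [ax, ay, az]], ...]. A call has 1 to 12 rows; each row shifts and turns the commanded pose from where the row before left it, along the tool's axes as they then stand; what a row does not reach is not made up. A row lasts 1/10 s, in which the tool goes at most 50 mm and 8.59 degrees, less where a joint would pass 70% of its speed; a pose out of reach is approached as far as the arm can. A call is refused whole if a number of a shift passes 5 or a number of a turn 8.59, either way. A call with a gripper value outside its range is refused whole. The fingers move at their own pace and stop on an object; FORCE is the grip in N (left out, the last holds). Time passes only in rows, so rows that do not move let the fingers close. It gives the time, the measured TCP pose, the force and the opening at its end, in the units of the state.
- ctrl.sense(): the state, without advancing time (a new reading comes with each control period).
- ctrl.read_camera(name): name is "side" or "top"; returns a dict with "frame" (480x640x3 uint8, red, green, blue), "depth" (480x640 float32, m along the optical axis (not along the pixel's ray), 0 where there is no reading), "vertical_fov" (degrees; the focal length in pixels is half the picture's height over the tangent of half this angle, whatever the lens; pixels are square), "cx", "cy" (the principal point, pixels), "k1" (the pictures are not rectified: a ray, as slopes to the right and down, at radius r is drawn at 1 + k1 r^2 times it, then the intrinsics apply), "pose" (4x4, takes a point from camera to world coordinates). Camera axes: x right, y up, looking along -z (the intrinsics and any distortion apply to the point x, -y, -z); pixel columns grow to the right and rows downward; lengths in m; the calibration is good to about 2 mm. A picture is of the moment at which its call begins.
- ctrl.sign_off(): hands the job in, once; it reports no verdict.
Trained networks look in a picture, given as the dict that the camera call returned (one of the last four; its "shot" number tells which), for a name from the list of things; names that differ only in an ending like _2 or _b are one class to them, and where a whole thing is asked for, a point or a joint stands for the part that bears it (a point fixed in the world has none). Each returns a list of dicts, best first, with "conf" (0 to 1); they miss things now and then, are a little off and sometimes report something else, mostly with a low value. They report only what shows in the picture. A call takes as long as a camera call. They do not tell look-alikes from the thing itself.
- ctrl.cut_out(label, picture): "pixels" (480x640 bool, what is visible of it) and "bbox" ([centre column, centre row, width, height] in pixels, round what is visible of it).
The state is a dict: "t": time; "q": joint angles; "joint_vel": joint speeds; "joint_torque": joint torques, N m; "eef_pos": TCP position; "eef_rot": TCP orientation; "ft_force": force on the tool from outside, world axes, zero at the start; "torque": the same for the moment, N m; "grip_width": opening from 0.0 (shut) to 1.0 (fully open).
Only numpy, scipy, OpenCV 4.12 (cv2) and the standard library are available. Lean on these libraries where they do the work, as an engineer would, in place of code of your own. Each camera call takes 0.05 s, during which the arm holds its last target.

## Working session

There is one attempt and no reset: what is moved stays moved. The work goes in short steps, Python scripts to look and compute and a shell command to move; the robot and the scene stay as the last step left them, time stands still between calls to the robot, and variables do not carry over. Pictures are saved under pics/ and viewed, and the job is handed in when it is done.

```bash
ls; mkdir -p pics
cat > h.py <<'E'
import numpy as np,cv2
from cell import ctrl
def rays(p,uv):
    f=240/np.tan(np.radians(p['vertical_fov'])/2)
    K=np.array([[f,0,p['cx']],[0,f,p['cy']],[0,0,1]])
    return cv2.undistortPoints(np.array(uv,float).reshape(-1,1,2),K,np.array([p['k1'],0,0,0,0.]),).reshape(-1,2)
def pts(p,mask):
    v,u=np.nonzero(mask&(p['depth']>0)); 
    if len(u)==0: return np.zeros((0,3))
    d=p['depth'][v,u]
    r=rays(p,np.c_[u,v]); c=np.c_[r[:,0]*d,-r[:,1]*d,-d]
    T=np.array(p['pose']); return c@T[:3,:3].T+T[:3,3]
def save(p,n): cv2.imwrite('pics/'+n,cv2.cvtColor(p['frame'],cv2.COLOR_RGB2BGR))
E
python3 - <<'E'
from h import *
s=ctrl.sense();print(s)
for c in('top','side'):
    p=ctrl.read_camera(c);save(p,c+'0.png');print(c,p['vertical_fov'],p['k1'],np.round(p['pose'],3).tolist())
    for n in('wide','square','slender','testbox','button','spool','fitting','beaker','vial','screwdriver','module','iron'):
        for r in ctrl.cut_out(n,p):
            if r['conf']<.2: continue
            P=pts(p,r['pixels']); 
            if len(P)==0: continue
            zt=np.percentile(P[:,2],97); T=P[P[:,2]>zt-.006]
            print(n,round(r['conf'],2),np.round(r['bbox']),'ztop',zt.round(3),'topctr',((T.min(0)+T.max(0))/2).round(3),'ext',np.ptp(T,axis=0).round(3), 'all',P.min(0).round(3),P.max(0).round(3))
E
```

```text
pics
{'t': 0.0, 'q': array([-1.30381262e+00,  4.87927927e-02,  9.75537149e-02,  1.62197403e+00,
        1.09929779e-05,  1.44301393e+00]), 'joint_vel': array([ 0.0005173 , -0.00168959, -0.00200254, -0.00184394, -0.00022789,
       -0.00075012]), 'joint_torque': array([ 2.91214383e-04, -3.38787889e+01,  3.20012248e+01,  2.03381432e-02,
       -6.31498369e-05, -5.13660879e-06]), 'eef_pos': array([ 0.20175449, -0.48404838,  0.24107313]), 'eef_rot': array([-1.20584594e-03,  9.80582414e-01,  1.96103718e-01, -7.85536275e-05]), 'ft_force': array([0.09388535, 0.25214592, 0.48441054]), 'torque': array([-0.01197434,  0.03863298, -0.02137307]), 'grip_width': 1.0028677778925665}
top 54.0912303156438 -0.11488459575703104 [[-0.014, 0.983, -0.184, 0.403], [-1.0, -0.016, -0.006, 0.002], [-0.009, 0.184, 0.983, 1.071], [0.0, 0.0, 0.0, 1.0]]
wide 0.79 [232. 303.  42.  36.] ztop 0.083 topctr [0.448 0.215 0.082] ext [0.069 0.071 0.01 ] all [ 0.412  0.178 -0.005] [0.491 0.267 0.087]
square 0.81 [427. 296.  36.  30.] ztop 0.073 topctr [ 0.465 -0.221  0.071] ext [0.054 0.053 0.008] all [ 0.427 -0.264 -0.005
[... 3546 characters left out ...]
ztop 0.04 topctr [ 0.483 -0.132  0.04 ] ext [0.016 0.01  0.01 ] all [ 0.466 -0.145 -0.002] [ 0.501 -0.112  0.045]
vial 0.68 [423. 381.  28.  46.] ztop 0.087 topctr [ 0.662 -0.352  0.085] ext [0.04  0.039 0.007] all [ 0.64  -0.375  0.003] [ 0.682 -0.333  0.089]
screwdriver 0.82 [412. 251.  23.  42.] ztop 0.028 topctr [ 0.771 -0.016  0.026] ext [0.021 0.092 0.008] all [ 0.758 -0.063 -0.004] [0.795 0.072 0.029]
module 0.6 [365. 448.  69.  56.] ztop 0.044 topctr [ 0.537 -0.431  0.043] ext [0.077 0.06  0.009] all [ 0.477 -0.472  0.   ] [ 0.585 -0.391  0.047]
iron 0.88 [250. 161.  84.  16.] ztop 0.031 topctr [0.411 0.434 0.033] ext [0.105 0.025 0.016] all [ 0.355  0.418 -0.002] [0.58  0.488 0.042]
```

Run:
```python
import cv2
a=cv2.imread('pics/top0.png')[150:390,120:560];cv2.imwrite('pics/top0c.png',cv2.resize(a,(792,432),interpolation=cv2.INTER_CUBIC))
a=cv2.imread('pics/side0.png');cv2.imwrite('pics/side0c.png',a)
```

```text
(no output)
```

View pics/top0c.png

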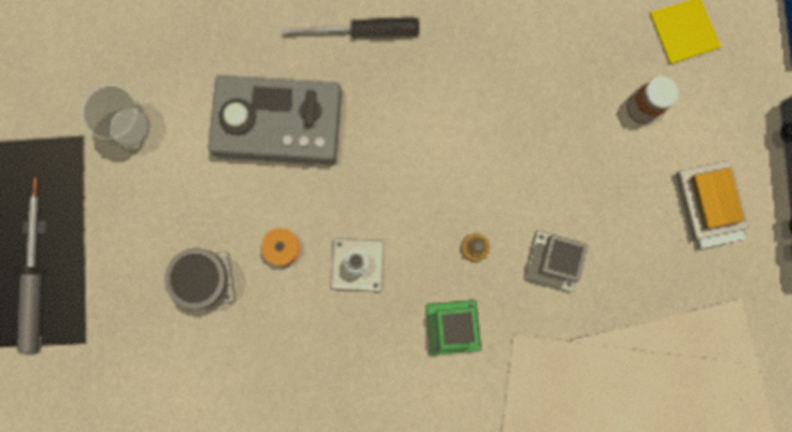

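View pics/side0.png

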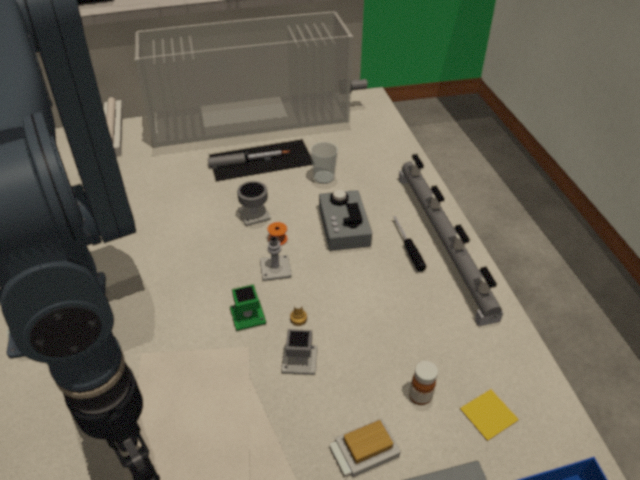

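The views show the wide disc at (197,280) in the top crop, slender at (356,265), the grey square at (563,258), its green look-alike at (455,328), and the white button at (236,115). The networks' positions match these. First I'll close the fingers, rise, and turn so the tool axes line up with the world axes (tool x = world y, tool y = world x).

```bash
python3 -m creep '[[0,[0,0,-0.8],[0,0,-8.4]],[0,[0,0,-0.8],[0,0,-8.4]],[0,[0,0,-0.8],[0,0,-8.4]],[0,[0,0,-0.8],[0,0,-8.4]],[0,[0,0,-0.8],[0,0,-8.4]],[0,[0,0,-0.8],[0,0,-8.4]],[0,[0,0,-0.8],[0,0,-8.4]],[0,[0,0,-0.8],[0,0,-8.6]],[0,[0,0,0],[0,0,0]]]' 40
python3 -m creep '[[0,[0,0,-0.8],[0,0,-8.4]],[0,[0,0,-0.8],[0,0,-8.4]],[0,[0,0,-0.8],[0,0,-8.4]],[0,[0,0,-0.8],[0,0,-8.4]],[0,[0,0,-0.8],[0,0,-8.4]],[0,[0,0,-0.8],[0,0,-8.4]],[0,[0,0,-0.8],[0,0,-8.4]],[0,[0,0,-0.8],[0,0,-8.5]],[0,[0,0,0],[0,0,0]]]' 40 >/dev/null 2>&1 & sleep 0; kill %1 2>/dev/null; python3 -c "
from h import *
s=ctrl.sense();print(s['t'],s['eef_pos'],s['eef_rot'],s['q'],s['grip_width'])"
```

```text
1.3 [ 0.20189841 -0.48459755  0.24231654] [-2.87288236e-06  9.80581880e-01  1.96110113e-01 -2.08879792e-05] [-1.30379372e+00  4.79619661e-02  9.91704760e-02  1.62201347e+00
 -4.12751182e-05  1.44302010e+00] 0.996823021447789out of range
```

The first call was refused because 8.6° exceeds the limit. The second command on that line was a slip of mine, and it was killed before it ran: t=1.3 s is all camera and network time. I'll check that nothing has moved, then make the move cleanly.

```bash
sleep 1; python3 -c "
from h import *
s=ctrl.sense();print(s['t'],s['eef_pos'],s['eef_rot'],s['grip_width'])"; ps aux | grep -c '[c]reep'
```

```text
1.3 [ 0.20189841 -0.48459755  0.24231654] [-2.87288236e-06  9.80581880e-01  1.96110113e-01 -2.08879792e-05] 0.996823021447789
0
```

```bash
python3 -m creep '[[0,[0,0,-0.8],[0,0,-8.4]],[0,[0,0,-0.8],[0,0,-8.4]],[0,[0,0,-0.8],[0,0,-8.4]],[0,[0,0,-0.8],[0,0,-8.4]],[0,[0,0,-0.8],[0,0,-8.4]],[0,[0,0,-0.8],[0,0,-8.4]],[0,[0,0,-0.8],[0,0,-8.5]],[0,[0,0,-0.8],[0,0,-8.5]],[0,[0,0,0],[0,0,0]]]' 40
```

```text
t: 2.2
eef_pos: [0.202, -0.4851, 0.3076]
eef_rot: [0.001, 0.707, 0.707, -0.001]
ft_force: [-0.8, -0.6, -0.1]
grip_width: 0.0
```

```bash
python3 -m creep '[[0,[3,1.2,0],[0,0,0]],[0,[4,1.2,0],[0,0,0]],[0,[4,1.2,0],[0,0,0]],[0,[4,1,0],[0,0,0]],[0,[4,1,0],[0,0,0]],[0,[4,1,0],[0,0,0]],[0,[4,1,0],[0,0,0]],[0,[4,0.4,0],[0,0,0]],[0,[4,0,0],[0,0,0]],[0,[4,0,0],[0,0,0]],[0,[4,0,0],[0,0,0]],[0,[4,0,0],[0,0,0]]]'
```

```text
t: 3.4
eef_pos: [0.2814, -0.0131, 0.306]
eef_rot: [0.0, 0.709, 0.706, 0.0]
ft_force: [0.9, -0.1, -0.1]
grip_width: -0.002
```

```bash
python3 -c "
from h import *
s=ctrl.sense();print(s['t'],s['eef_pos'],s['q'])"
```

```text
3.4 [ 0.28136446 -0.01314776  0.3060101 ] [-2.86676732e-01 -5.47712780e-01 -2.52115938e-01  1.86558161e+00
  1.61544702e-04  1.28841645e+00]
```

```bash
python3 -m creep '[[0,[4,0,0],[0,0,0]],[0,[4,0.5,0],[0,0,0]],[0,[4,2,0],[0,0,0]],[0,[4,3,0],[0,0,0]],[0,[3,3,0],[0,0,0]],[0,[2,3,0],[0,0,0]],[0,[1,3,0],[0,0,0]],[0,[0,1.5,0],[0,0,0]],[0,[0,0,0],[0,0,0]],[0,[0,0,0],[0,0,0]],[0,[0,0,0],[0,0,0]]]'
python3 - <<'E'
from h import *
for c in('top','side'):
    p=ctrl.read_camera(c);save(p,c+'1.png')
s=ctrl.sense();print(s['t'],s['eef_pos'],s['q'])
T=pts(p,np.ones((480,640),bool));e=s['eef_pos']
m=(np.hypot(T[:,0]-e[0],T[:,1]-e[1])<.05)&(T[:,2]>.15)
print(np.percentile(T[m][:,2],[0,1,5]))
E
```

```text
t: 4.5
eef_pos: [0.4409, 0.2053, 0.3065]
eef_rot: [-0.0, 0.707, 0.707, -0.0]
ft_force: [-0.3, 0.7, -0.2]
grip_width: -0.001
4.6 [0.44098879 0.20527216 0.30684771] [ 2.97630331e-01 -2.62554617e-02  1.54016164e-01  1.75032946e+00
  8.14061082e-05  1.86881962e+00]
[0.29706481 0.30848637 0.33427674]
```

View pics/side1.png

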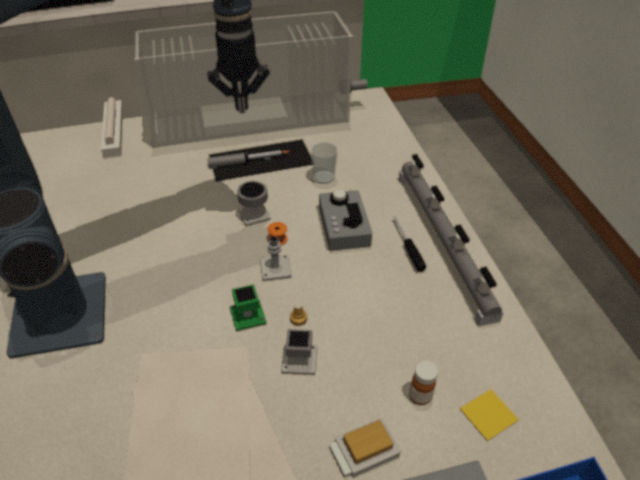

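The side view shows the closed fingertips at (240,105). The depth reading puts them about 10 mm below the TCP, which matches 11 mm. The wide disc is undisturbed at (252,193). Next I descend to TCP z = 0.121 above it.

```bash
python3 -m creep '[[0,[0.8,0.6,0],[0,0,0]],[0,[0,0,3],[0,0,0]],[0,[0,0,4],[0,0,0]],[0,[0,0,4],[0,0,0]],[0,[0,0,3],[0,0,0]],[0,[0,0,2.5],[0,0,0]],[0,[0,0,1.2],[0,0,0]],[0,[0,0,0.6],[0,0,0]],[0,[0,0,0],[0,0,0]],[0,[0,0,0],[0,0,0]]]'
python3 - <<'E'
from h import *
for c in('top','side'):
    p=ctrl.read_camera(c);a=p['frame']
    T=pts(p,np.ones((480,640),bool));
    m=(np.hypot(T[:,0]-.447,T[:,1]-.213)<.045)&(T[:,2]>.07)&(T[:,2]<.09)
    Q=T[m];print(c,Q.min(0),Q.max(0),len(Q), np.median(Q[:,2]))
    m=(np.hypot(T[:,0]-.447,T[:,1]-.213)<.03)&(T[:,2]>.095)&(T[:,2]<.14)
    if m.sum(): print('tip',T[m].min(0),T[m].mean(0))
    cy,cx=(303,232) if c=='top' else (200,254)
    cv2.imwrite(f'pics/{c}2.png',cv2.resize(a[cy-80:cy+80,cx-100:cx+100,::-1],(800,640)[:2] if 0 else (750,600)))
s=ctrl.sense();print(s['t'],s['eef_pos'])
E
```

```text
t: 5.6
eef_pos: [0.4487, 0.2139, 0.1249]
eef_rot: [0.001, 0.707, 0.707, 0.001]
ft_force: [-0.3, 0.3, 1.0]
grip_width: 0.004
top [0.41302134 0.17876415 0.07000648] [0.48247987 0.23537522 0.08468704] 518 0.07996395085662966
tip [0.4429345  0.20487128 0.11502921] [0.44377268 0.20570566 0.1190075 ]
side [0.41083289 0.17298332 0.0705106 ] [0.48258358 0.24934848 0.08726586] 552 0.08014923909258037
tip [0.43456975 0.19955659 0.11674062] [0.44790658 0.20578148 0.1298528 ]
5.7 [0.44889386 0.21388296 0.12513676]
```

View pics/side2.png

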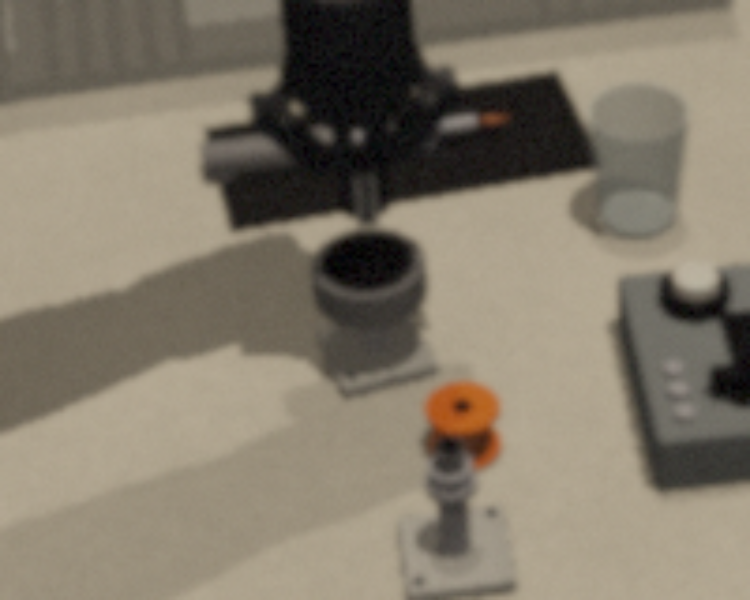

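The fingertips are at (367,215), centred over the disc at (368,262) but about 34 mm above it. I'll lower 4 mm and hold for over 2 s.

```bash
python3 -m creep '[[0,[0,0,0.4],[0,0,0]],[0,[0,0,0],[0,0,0]],[0,[0,0,0],[0,0,0]],[0,[0,0,0],[0,0,0]],[0,[0,0,0],[0,0,0]],[0,[0,0,0],[0,0,0]],[0,[0,0,0],[0,0,0]],[0,[0,0,0],[0,0,0]],[0,[0,0,0],[0,0,0]],[0,[0,0,0],[0,0,0]],[0,[0,0,0],[0,0,0]],[0,[0,0,0],[0,0,0]]]'
python3 -m creep '[[0,[0,0,0],[0,0,0]],[0,[0,0,0],[0,0,0]],[0,[0,0,0],[0,0,0]],[0,[0,0,0],[0,0,0]],[0,[0,0,0],[0,0,0]],[0,[0,0,0],[0,0,0]],[0,[0,0,0],[0,0,0]],[0,[0,0,0],[0,0,0]],[0,[0,0,0],[0,0,0]],[0,[0,0,0],[0,0,0]],[0,[0,0,0],[0,0,0]],[0,[0,0,0],[0,0,0]]]'
python3 -m creep '[[0,[0,0,0],[0,0,0]],[0,[0,0,0],[0,0,0]],[0,[0,0,0],[0,0,0]],[0,[0,0,0],[0,0,0]],[0,[0,0,0],[0,0,0]]]'
```

```text
t: 6.9
eef_pos: [0.4477, 0.2135, 0.1193]
eef_rot: [0.0, 0.707, 0.707, -0.0]
ft_force: [0.2, 0.6, -0.2]
grip_width: -0.001
t: 8.1
eef_pos: [0.4477, 0.2135, 0.1193]
eef_rot: [0.0, 0.707, 0.707, 0.0]
ft_force: [-0.7, -0.3, 0.1]
grip_width: -0.001
t: 8.6
eef_pos: [0.4477, 0.2135, 0.1193]
eef_rot: [-0.0, 0.707, 0.707, 0.0]
ft_force: [0.1, -0.3, -0.9]
grip_width: -0.002
```

The tips were about 28 mm above the face for roughly 2.7 s. Now I go up, back around the robot side of the slender sensor, and over to the square one.

```bash
python3 -m creep '[[0,[0,0,-3],[0,0,0]],[0,[0,0,-4],[0,0,0]],[0,[0,0,-4],[0,0,0]],[0,[0,0,-4],[0,0,0]],[0,[0,-1,-3],[0,0,0]],[0,[0,-3,0],[0,0,0]],[0,[0,-4,0],[0,0,0]],[0,[-1,-4,0],[0,0,0]],[0,[-3,-3,0],[0,0,0]],[0,[-4,-1,0],[0,0,0]],[0,[-4,0,0],[0,0,0]],[0,[-4,0,0],[0,0,0]]]'
python3 -m creep '[[0,[-4,0,0],[0,0,0]],[0,[-4,0,0],[0,0,0]],[0,[-4,0,0],[0,0,0]],[0,[-4,0,0],[0,0,0]],[0,[-4,0,0],[0,0,0]],[0,[-4,1,0],[0,0,0]],[0,[-2,3,0],[0,0,0]],[0,[-1,4,0],[0,0,0]],[0,[0,4,0],[0,0,0]],[0,[0,3.5,0],[0,0,0]],[0,[0,2,0],[0,0,0]],[0,[0,0,0],[0,0,0]]]'
python3 -m creep '[[0,[0,0,0],[0,0,0]],[0,[0,0,0],[0,0,0]]]'
```

```text
t: 9.8
eef_pos: [0.2872, 0.0525, 0.2997]
eef_rot: [0.001, 0.706, 0.708, 0.001]
ft_force: [1.5, -0.4, 0.4]
grip_width: 0.001
t: 11.0
eef_pos: [0.4647, -0.2164, 0.2979]
eef_rot: [-0.001, 0.706, 0.708, 0.0]
ft_force: [-0.3, 0.1, -0.4]
grip_width: 0.001
t: 11.2
eef_pos: [0.462, -0.2165, 0.2997]
eef_rot: [0.0, 0.707, 0.707, -0.0]
ft_force: [-0.7, 0.0, 0.5]
grip_width: 0.004
```

```bash
python3 -m creep '[[0,[-0.6,0.3,0],[0,0,0]],[0,[0,0,3],[0,0,0]],[0,[0,0,4],[0,0,0]],[0,[0,0,4],[0,0,0]],[0,[0,0,3],[0,0,0]],[0,[0,0,2.5],[0,0,0]],[0,[0,0,1.3],[0,0,0]],[0,[0,0,0.8],[0,0,0]],[0,[0,0,0.2],[0,0,0]],[0,[0,0,0],[0,0,0]],[0,[0,0,0],[0,0,0]],[0,[0,0,0],[0,0,0]]]'
python3 - <<'E'
from h import *
for c in('top','side'):
    p=ctrl.read_camera(c);a=p['frame']
    T=pts(p,np.ones((480,640),bool));
    m=(np.hypot(T[:,0]-.465,T[:,1]+.222)<.04)&(T[:,2]>.06)&(T[:,2]<.08)
    Q=T[m];print(c,Q.min(0),Q.max(0),len(Q), np.median(Q[:,2]))
    cy,cx=(296,427) if c=='top' else (340,301)
    cv2.imwrite(f'pics/{c}3.png',cv2.resize(a[cy-80:cy+80,cx-100:cx+100,::-1],(750,600)))
s=ctrl.sense();print(s['t'],s['eef_pos'])
E
```

```text
t: 12.4
eef_pos: [0.4667, -0.223, 0.1127]
eef_rot: [0.001, 0.707, 0.707, 0.0]
ft_force: [0.4, 0.5, 0.8]
grip_width: -0.002
top [ 0.44015129 -0.22705449  0.06001398] [ 0.49401009 -0.1945035   0.07627966] 252 0.06946788849103536
side [ 0.4380635  -0.25289535  0.06008064] [ 0.49303427 -0.19596336  0.0749809 ] 557 0.0696133405578796
12.5 [ 0.46637386 -0.22283166  0.11224088]
```

View pics/side3.png

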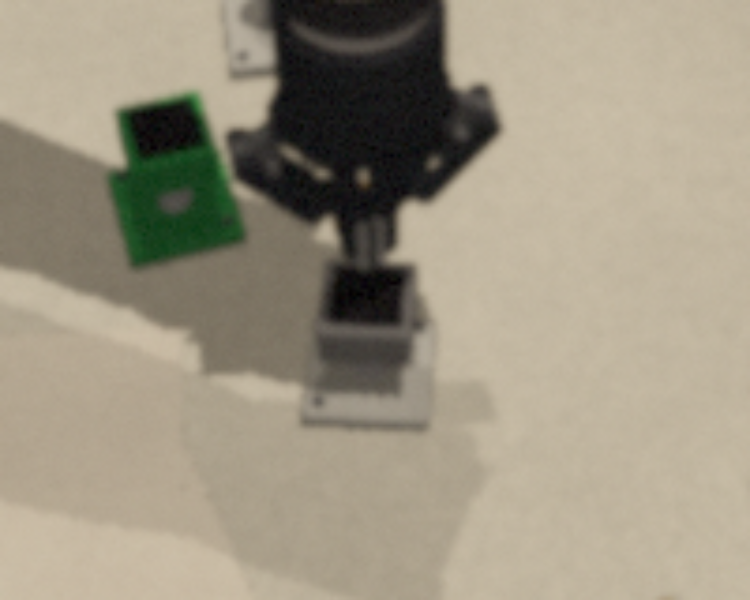

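The fingertips are at (370,258), centred over the grey square's window at (370,293), about 31 mm above it. Holding.

```bash
python3 -m creep '[[0,[0,0,0],[0,0,0]],[0,[0,0,0],[0,0,0]],[0,[0,0,0],[0,0,0]],[0,[0,0,0],[0,0,0]],[0,[0,0,0],[0,0,0]],[0,[0,0,0],[0,0,0]],[0,[0,0,0],[0,0,0]],[0,[0,0,0],[0,0,0]],[0,[0,0,0],[0,0,0]],[0,[0,0,0],[0,0,0]],[0,[0,0,0],[0,0,0]],[0,[0,0,0],[0,0,0]]]'
python3 -m creep '[[0,[0,0,0],[0,0,0]],[0,[0,0,0],[0,0,0]],[0,[0,0,0],[0,0,0]],[0,[0,0,0],[0,0,0]],[0,[0,0,0],[0,0,0]],[0,[0,0,0],[0,0,0]],[0,[0,0,0],[0,0,0]],[0,[0,0,0],[0,0,0]],[0,[0,0,0],[0,0,0]],[0,[0,0,0],[0,0,0]],[0,[0,0,0],[0,0,0]],[0,[0,0,0],[0,0,0]]]'
python3 -m creep '[[0,[0,0,0],[0,0,0]],[0,[0,0,-3],[0,0,0]],[0,[0,0,-4],[0,0,0]],[0,[0,0,-4],[0,0,0]],[0,[0,0,-3],[0,0,0]],[0,[0,1,-2],[0,0,0]],[0,[0,3,0],[0,0,0]],[0,[0,4,0],[0,0,0]],[0,[1,4,0],[0,0,0]],[0,[3,4,0],[0,0,0]],[0,[4,1.5,0],[0,0,0]],[0,[4,0,0],[0,0,0]]]'
```

```text
t: 13.7
eef_pos: [0.4658, -0.2225, 0.1113]
eef_rot: [-0.0, 0.707, 0.707, -0.0]
ft_force: [-0.0, -0.4, 0.1]
grip_width: 0.0
t: 14.9
eef_pos: [0.4658, -0.2225, 0.1113]
eef_rot: [0.0, 0.707, 0.707, -0.0]
ft_force: [0.0, 0.1, 0.4]
grip_width: -0.004
t: 16.1
eef_pos: [0.6427, -0.1013, 0.2686]
eef_rot: [-0.001, 0.707, 0.707, -0.0]
ft_force: [0.7, 0.3, 0.0]
grip_width: -0.004
```

```bash
python3 -m creep '[[0,[4,0,0],[0,0,0]],[0,[4,0,0],[0,0,0]],[0,[4,0,0],[0,0,0]],[0,[4,0,0],[0,0,0]],[0,[4,0,0],[0,0,0]],[0,[4,0.5,0],[0,0,0]],[0,[2,0,0],[0,0,0]],[0,[1,0,0],[0,0,0]],[0,[0,0,0],[0,0,0]],[0,[0,0,0],[0,0,0]],[0,[0,0,0],[0,0,0]]]'
python3 - <<'E'
from h import *
for c in('top','side'):
    p=ctrl.read_camera(c);a=p['frame'];save(p,c+'4.png')
    T=pts(p,np.ones((480,640),bool));
    for z0,z1 in((.064,.078),):
        m=(np.hypot(T[:,0]-.648,T[:,1]-.170)<.022)&(T[:,2]>z0)&(T[:,2]<z1)
        Q=T[m]
        if len(Q): print(c,(Q.min(0)+Q.max(0))/2,np.ptp(Q,axis=0),len(Q), np.median(Q[:,2]))
    for r in ctrl.cut_out('button_top',p)[:3]:
        Q=pts(p,r['pixels']); 
        if len(Q): print(r['conf'],r['bbox'],np.median(Q,axis=0),Q.min(0),Q.max(0))
s=ctrl.sense();print(s['t'],s['eef_pos'])
E
```

```text
t: 17.2
eef_pos: [0.6459, 0.166, 0.2715]
eef_rot: [0.0, 0.708, 0.707, -0.0]
ft_force: [0.3, 0.2, 0.1]
grip_width: 0.001
top [0.64805665 0.16994099 0.06788767] [0.02813805 0.02742937 0.0076446 ] 124 0.06679752432351205
side [0.64681758 0.16813688 0.06752613] [0.0282153  0.03190367 0.00696225] 81 0.06697742631548509
17.4 [0.64583827 0.16643519 0.27145953]
```

View pics/side4.png

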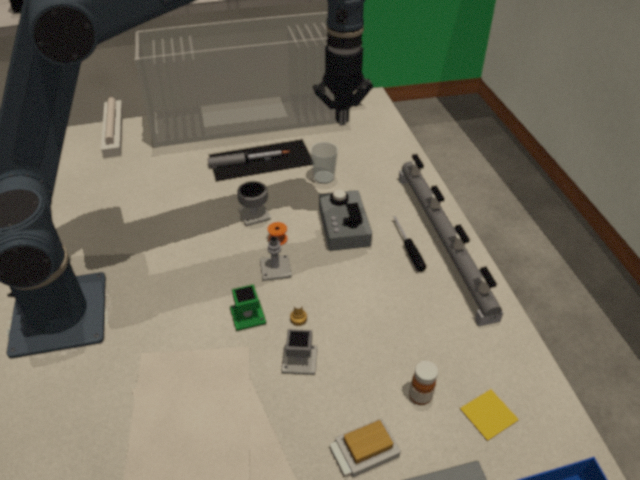

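The tips are at (342,118), high above the button at (339,196), and everything else is in place. The button top measures (0.6475, 0.169, 0.067). I'll descend to about 1 cm above it first.

```bash
python3 -m creep '[[0,[0.3,0.2,0],[0,0,0]],[0,[0,0,3],[0,0,0]],[0,[0,0,4],[0,0,0]],[0,[0,0,4],[0,0,0]],[0,[0,0,3],[0,0,0]],[0,[0,0,2.5],[0,0,0]],[0,[0,0,1.2],[0,0,0]],[0,[0,0,0.5],[0,0,0]],[0,[0,0,0],[0,0,0]],[0,[0,0,0],[0,0,0]],[0,[0,0,0],[0,0,0]],[0,[0,0,0],[0,0,0]]]'
```

```text
t: 18.6
eef_pos: [0.6487, 0.1707, 0.0911]
eef_rot: [0.001, 0.707, 0.707, 0.001]
ft_force: [0.2, -0.4, 0.5]
grip_width: -0.004
```

```bash
python3 -m creep '[[0,[0,0,0.5],[0,0,0]],[0,[0,0,0.4],[0,0,0]],[0,[0,0,0.2],[0,0,0]],[0,[0,0,0],[0,0,0]],[0,[0,0,0],[0,0,0]]]'
python3 -m creep '[[0,[0,0,0.2],[0,0,0]],[0,[0,0,0.2],[0,0,0]],[0,[0,0,0],[0,0,0]],[0,[0,0,0],[0,0,0]]]'
```

```text
t: 19.1
eef_pos: [0.6475, 0.1705, 0.0783]
eef_rot: [-0.0, 0.707, 0.707, -0.0]
ft_force: [0.4, 0.5, -1.3]
grip_width: 0.001
t: 19.5
eef_pos: [0.6478, 0.1706, 0.0748]
eef_rot: [0.0, 0.707, 0.707, 0.0]
ft_force: [-1.3, 0.3, 4.1]
grip_width: 0.004
```

Contact at 4 N. I'll continue to the bottom stop in small steps.

```bash
python3 -m creep '[[0,[0,0,0.15],[0,0,0]],[0,[0,0,0.15],[0,0,0]],[0,[0,0,0],[0,0,0]],[0,[0,0,0],[0,0,0]]]'
python3 -m creep '[[0,[0,0,0.1],[0,0,0]],[0,[0,0,0.1],[0,0,0]],[0,[0,0,0],[0,0,0]],[0,[0,0,0],[0,0,0]]]'
```

```text
t: 19.9
eef_pos: [0.6478, 0.1706, 0.0721]
eef_rot: [0.0, 0.707, 0.707, 0.0]
ft_force: [-2.6, -0.9, 6.7]
grip_width: 0.001
t: 20.3
eef_pos: [0.6479, 0.1706, 0.072]
eef_rot: [0.001, 0.707, 0.707, 0.001]
ft_force: [-5.2, -1.1, 10.8]
grip_width: -0.002
```

The height stalled at 0.072 while the force rose to 11 N, so the button is on its stop. Now I retreat straight up and check.

```bash
python3 -m creep '[[0,[0,0,0],[0,0,0]],[0,[0,0,-0.5],[0,0,0]],[0,[0,0,-1],[0,0,0]],[0,[0,0,-3],[0,0,0]],[0,[0,0,-4],[0,0,0]],[0,[0,0,-4],[0,0,0]],[0,[0,0,-3],[0,0,0]],[0,[0,0,-1],[0,0,0]],[0,[0,0,0],[0,0,0]],[0,[0,0,0],[0,0,0]],[0,[0,0,0],[0,0,0]]]'
python3 - <<'E'
from h import *
for c in('top','side'):
    p=ctrl.read_camera(c);save(p,c+'5.png')
    T=pts(p,np.ones((480,640),bool))
    for n,(x,y,h) in dict(wide=(.447,.213,.08),square=(.465,-.223,.07),slender=(.466,.025,.093),button=(.6475,.169,.067)).items():
        m=(np.hypot(T[:,0]-x,T[:,1]-y)<.045)&(abs(T[:,2]-h)<.005)
        if n=='button': m&=np.hypot(T[:,0]-x,T[:,1]-y)<.018
        Q=T[m]
        if len(Q):print(c,n,((Q.min(0)+Q.max(0))/2).round(3),np.median(Q[:,2]).round(4))
s=ctrl.sense();print(s['t'],s['eef_pos'],s['ft_force'])
E
```

```text
t: 21.4
eef_pos: [0.6466, 0.1703, 0.2309]
eef_rot: [-0.002, 0.707, 0.707, -0.002]
ft_force: [0.1, -0.0, -0.1]
grip_width: -0.001
top square [ 0.466 -0.221  0.07 ] 0.0695
top slender [0.466 0.026 0.092] 0.0927
top button [0.648 0.17  0.067] 0.0671
side wide [0.447 0.212 0.08 ] 0.0805
side square [ 0.465 -0.224  0.07 ] 0.07
side slender [0.464 0.023 0.092] 0.0932
side button [0.646 0.17  0.067] 0.0668
21.5 [0.64671261 0.17035541 0.23148861] [0.99158935 0.59715321 0.25609132]
```

View pics/side5.png

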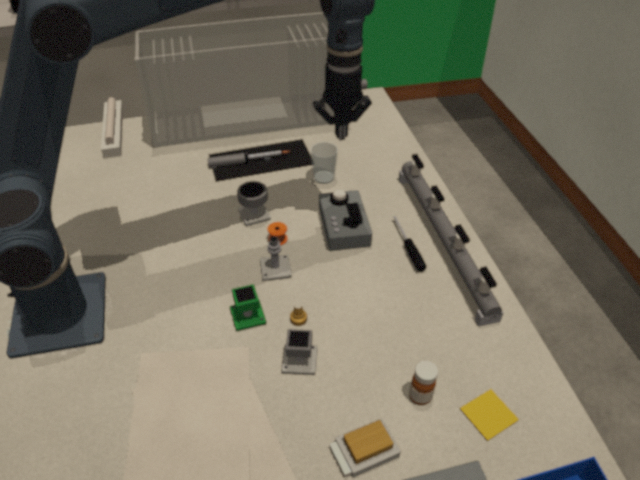

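The tool is clear at (342,130), the button at (339,196) is back up (z 0.067), and the sensors and other items are where they were. Handing in.

```bash
python3 -c "
from cell import ctrl
print(ctrl.sign_off())"
```

```text
the job is handed in; nothing more can be done
None
```

The job is done and handed in at about 21.5 s; the sign-off reports no verdict.

- **Wide round sensor:** I held the closed fingertips about 28 mm above the centre of its face for roughly 2.7 s.
- **Square sensor:** I held them about 30 mm above the grey square's face for at least 2.5 s. I left the green look-alike alone.
- **Slender sensor:** I kept the fingers high and routed them around it, well to the robot's side and then along the far side. There was no sensor signal to read, so I can't confirm directly that it wasn't triggered.
- **Button:** I pressed it onto its stop: the tool stalled at a height of 0.072 m while the force rose to 11 N. After I released it, the cap measured 0.067 m, its starting height. The arm ended about 15 cm above it with no force on the tool.

**Last checks:** All three sensors were within about 2 mm of where they started, which is within calibration error. I judged the other items by eye from the side picture, and they looked unmoved. The final top-camera check gave no reading for the wide sensor, so its position rests on the side camera alone.

**Slips:** My first move command was refused because one turn was over the limit. A stray second command I typed on the same line was killed before anything moved; the clock and pose confirmed that.

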